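Run the instrument sharpener for a two-handed user

TASK

The hygienist needs both hands at the stone of the bench sharpener, so run it for her: swing the folded hand rest at its front out until it snaps home at its end stop, and only then turn the hold-to-run dial clockwise past its first and second clicks to the third. The dial springs back to off when let go, so finish while holding it at the third mark with the rest still out; keep off the stone and leave the jars, dish, spools and pliers where they are.

Things in the scene. Friction and masses are not known exactly. Their poses are not given: they have to be found in the camera images.
- sharpener: bench sharpener for hand instruments, fixed: rounded white housing 130 deep (x) x 190 wide (y) x 75 mm high, grey top. Origin: centre of its underside, on the worktop; front faces its own -x, z up. On top, seen from the front: left the stone with a low clear shield behind it (top 115 mm above the worktop), right the black dial. At the front: the steel hand rest
- stone: flat round white ceramic sharpening stone, 68 mm across, lying on the left of the housing's top; its top face is 88 mm and its spindle nut 95 mm above the worktop. Origin: centre of its underside. Must not be touched
- swing_rest (a joint): hinge of the hand rest (rad), vertical axis at rest_pivot, grows clockwise from above. 0 = folded across the housing's front, pointing to its -y; 1.5 = end stop, pointing straight away from its front. Starts at 0 to 0.12. A spring resists (about 2 N at the post) up to 1.2 and swings it back if let go; past 1.2 it pulls the rest on to the stop and keeps it there
- rest_post (a point): on the axis of the upright round steel thumb post at the free end of the hand rest, 80 mm above the worktop, 78 mm from the hinge axis; moves with the rest. Post 15 mm in diameter, free from 58 to 92 mm above the worktop; pinch or push it. Under it a leg reaches to 6 mm above the worktop. Folded, its axis is 33 mm in front of the housing's front face
- rest_pivot (a point): on the hinge axis of the hand rest, 33 mm in front of the housing's front face; fixed to the housing, with the housing's axes
- run_dial (a joint): the hold-to-run dial (rad), vertical axis, grows clockwise seen from above. 0 = off (where it starts); clicks at 0.4, 0.8 and 1.2 (third, the widest mark); end stop at 1.26. A spring drives it back to 0 from anywhere when let go; the clicks do not hold it. About 0.1 Nm holds it at the third, at most 0.15 Nm carries it over the clicks
- dial_grip (a point): on the dial's axis, 108 mm above the worktop, in the dial's bar; turns with it. The bar is the grip: 44 mm long along this point's x (the pointer, a white line on top), 12 mm thick along y, from 88 to 118 mm above the worktop on a 48 mm round skirt. At off the pointer is 0.6 rad anticlockwise of the housing's +x, at the third 0.6 rad clockwise of it
- jar_a: small paste jar with screw lid, 39 mm across, 38 mm high, right of the sharpener; origin under its centre. Bystander
- jar_b: small paste jar with screw lid, 39 mm across, 38 mm high, right of the sharpener and further back; origin under its centre. Bystander
- cup_a: small waisted mixing dish, 39 mm across, 25 mm high, left of the sharpener; origin under its centre. Bystander
- spool_a: flat spool of elastic chain, 39 mm across, 14 mm high, near the worktop's front edge, the left one of two; origin under its centre. Bystander
- spool_b: flat spool of elastic chain, 39 mm across, 14 mm high, near the worktop's front edge, the right one of two; origin under its centre. Bystander
- plier_a: steel orthodontic pliers lying flat, 122 x 35 x 9 mm, left in front of the sharpener beside the clear trays; origin under its centre. Bystander

How it is judged (in metres and radians):
On the way, in this order (a step that is already met when the one before it is completed fails the run):
1. the hand rest is swung out and seated at its end stop (value of joint swing_rest above 1.42 rad), for 0.2 s.
2. the dial is turned past the second click to the third (value of joint run_dial above 1.1 rad and value of joint swing_rest above 1.42 rad), for 0.2 s.
At the end, for the whole second after the job is handed in: the robot is still holding the dial (contact force above 0.5 N) at the third click, steady at more than 1.1 rad (third click 1.2, end stop 1.26), and the hand rest is out at its stop, beyond 1.42 of 1.5 rad (all of step 2 and velocity of joint run_dial between -0.2 and 0.2 rad/s and contact force between any of the fingers, the arm and run_dial above 0.5 N); the arm keeps its last pose, push and grip.
It fails at once if the dial is turned on (beyond 0.25 rad) before the hand rest is home at its end stop (value of joint run_dial above 0.25 rad and value of joint swing_rest below 1.42 rad).
It fails at once if the robot touches the stone (contact force between any of the arm, the fingers and stone above 0.5 N).
It fails at once if a jar, the dish, a spool or the pliers is moved by more than 20 mm (distance of any of jar_a, jar_b, cup_a, spool_a, spool_b, plier_a from where it was at the start of the episode above 0.02 m).
It also fails if it takes over 48 s, if anything falls off the work surface, if the arm or the gripper's body presses on something with over 40 N, if the wrist force passes 120 N, or if a joint passes its speed limit or range.

ROBOT

A 6-joint arm with a two-finger parallel gripper is mounted at the origin on a cart in front of the work surface, level with it; the furniture and walls round the work are solid. World frame = base frame: x ahead of the robot, y to its left, z up, the work surface at z = 0. Lengths are in mm, angles in rad, forces in N, time in s.
With the tool pointing down it reaches from about 275 to 750 mm from the base axis. Payload 10.2 kg.
Tool frame: the origin (TCP) lies between the finger pads; the fingertips stand 17 mm ahead of it and the grasp point (between the pads) lies 2 mm behind it; z points along the fingers, y is the line along which they close (so a half turn about z gives the same grasp; the last joint's range is limited). The gripper opens to 85 mm and grips with 20 to 120 N. Pads are 22 mm wide; open, the fingers measure 114 mm over their backs; the gripper's body (76 mm by 85 mm) begins 54 mm behind the grasp point. The pads swing forward as they close: fully open they stand 13 mm farther back than shut.
Start: joints at [1.049, 0.313, 1.498, -0, 1.331, -0.223], TCP at [154.559, 501.74, 248.294] pointing down, gripper open.
Joint ranges: [-2.94, 2.94], [-0.97, 2.17], [0.19, 2.56], [-1.23, 4.37], [0.02, 3.11], [-2.88, 2.88]. Speed limits (rad/s): [2.39, 2.39, 3.01, 3.14, 3.14, 3.14].

INTERFACE

Orientations are given as a unit quaternion [w, x, y, z].
In Python, from rig import * gives the robot as it stands.
- The arm moves only by the tool step_arm, never from a script. Its argument "commands" is text: rows parted by semicolons, each of 7 numbers parted by spaces: the opening, from 0 (shut) to 1 (fully open), then the shift along the tool's x, y, z in cm, then the turn, a rotation vector about the tool's x, y, z in rad. In form: hand x y z rx ry rz; .... A call has 1 to 20 rows; each row is the pose to reach, as a shift and turn from the pose commanded when the call began, along the tool's axes at that moment; what a row does not reach only later rows make up. A row lasts 1/12 s, in which the tool goes at most 41.7 mm and 7.16 degrees, less where a joint would pass 70% of its speed; a pose out of reach is approached as far as the arm can. A call with a gripper value outside its range is refused whole. The fingers move at their own pace and stop on an object; "newtons" is the grip in N (left out, the last holds). Time passes only in rows, so rows that repeat a pose let the fingers close. It gives the time, the measured TCP pose, the force, the opening and the grip force at its end, in the units of the state.
- sense(): the state, without advancing time (a new reading comes with each control period).
- capture(name): name is "side" or "top" or "wrist"; returns the picture (400x640x3 uint8, red, green, blue); there is no depth.
- camera_model(name): a dict with "mtx" (3x3 intrinsics, pixels), "k1" (the pictures are not rectified: a ray, as slopes to the right and down, at radius r is drawn at 1 + k1 r^2 times it, then the intrinsics apply), "eye" and "rotation" of the camera in the world. Camera axes: x right, y down, z forward; pixel columns grow to the right and rows downward; lengths in mm; the calibration is good to about 2 mm. A picture is of the moment at which its call begins: read the wrist's pose just before it. camera_model takes no time and is no camera call; for the wrist camera it gives the pose at the moment of the call.
- finish_job(): hands the job in; it is judged then, once.
Trained networks look in the newest picture that a camera, given by its name, has taken for a name from the list of things; names that differ only in an ending like _2 or _b are one class to them, and where a whole thing is asked for, a point or a joint stands for the part that bears it (a point fixed in the world has none). Each returns a list of dicts, best first, with "score" (0 to 1); they miss things now and then, are a little off and sometimes report something else, mostly with a low value. They report only what shows in the picture. A call takes as long as a camera call.
- search_frame(camera, label): "rect" ([centre column, centre row, width, height] in pixels, round what is visible of it).
- trace(camera, label): "mask" (400x640 bool, what is visible of it) and "rect" ([centre column, centre row, width, height] in pixels, round what is visible of it).
- spot_point(camera, label): "xy" ([column, row] in pixels: a listed point, or the origin of a listed thing).
The state is a dict: "time_s": time; "joints": joint angles; "dq": joint speeds; "tau": joint torques, N m; "eef_pos": TCP position; "ee_rot": TCP orientation; "force": force on the tool from outside, world axes, zero at the start; "wrist_torque": the same for the moment, N m; "grip_width": opening from 0.0 (shut) to 1.0 (fully open); "grip_force": force on a finger pad.
Only numpy, scipy, OpenCV 4.12 (cv2) and the standard library are available. Lean on these libraries where they do the work, as an engineer would, in place of code of your own. Each camera call takes 0.05 s, during which the arm holds its last target. There are 200 camera calls.

## Working session

There is one attempt and no reset: what is moved stays moved. The work goes in short steps, Python scripts to look and compute and a tool call to move; the robot and the scene stay as the last step left them, time stands still between calls to the robot, and variables do not carry over. Pictures are saved under pics/ and viewed, at most 10 in all, crops included, and the job is handed in when it is done.

Besides the shell and the picture viewer there is one more tool, called after "Emit:" by a JSON object that holds its "api" and its "payload". step_arm: Moves the arm, as the interface text tells. Its arguments: {"type":"object","properties":{"commands":{"type":"string"},"newtons":{"type":"number"}},"required":["commands"]}

```bash
mkdir -p pics
cat > h.py <<'E'
from rig import *
import numpy as np, cv2
from scipy.spatial.transform import Rotation as R
def ray(cam,uv,m=None):
    m=m or camera_model(cam); K=np.array(m["mtx"]); k=m["k1"]
    d=np.array([(uv[0]-K[0,2])/K[0,0],(uv[1]-K[1,2])/K[1,1]]); s=d.copy()
    for _ in range(30): s=d/(1+k*(s@s))
    v=np.array(m["rotation"])@np.array([*s,1]); return np.array(m["eye"]),v/np.linalg.norm(v)
def onz(cam,uv,z):
    e,v=ray(cam,uv); return e+v*(z-e[2])/v[2]
def proj(cam,p,m=None):
    m=m or camera_model(cam); K=np.array(m["mtx"])
    c=np.array(m["rotation"]).T@(np.array(p)-np.array(m["eye"])); s=c[:2]/c[2]; s=s*(1+m["k1"]*(s@s))
    return K[:2,:2]@s+K[:2,2]
def tri(r):
    A=0;b=0
    for e,v in r:
        P=np.eye(3)-np.outer(v,v);A=A+P;b=b+P@e
    return np.linalg.solve(A,b)
def quat(q): return R.from_quat([q[1],q[2],q[3],q[0]])
E
python3 - <<'E'
from h import *
np.set_printoptions(precision=1,suppress=True)
s=sense();print(s["eef_pos"],quat(s["ee_rot"]).as_matrix())
Z=dict(rest_post=80,rest_pivot=50,dial_grip=108,stone=80,sharpener=0,jar_a=0,cup_a=0,spool_a=0,plier_a=0)
for c in("top","side"):
    im=capture(c);cv2.imwrite(f"pics/{c}0.png",im[:,:,::-1]);print(c,camera_model(c)["eye"])
    for n,z in Z.items():
        for d in spot_point(c,n)[:2]: print(c,n,round(d["score"],2),np.array(d["xy"]),onz(c,d["xy"],z))
E
```

```text
[154.4 501.5 247.7] [[-1.   0.3 -0. ]
 [ 0.3  1.  -0. ]
 [ 0.  -0.  -1. ]]
top [ 397.2    1.  1183.4]Traceback (most recent call last):
  File "<stdin>", line 8, in <module>
  File "h.py", line 10, in onz
    e,v=ray(cam,uv); return e+v*(z-e[2])/v[2]
        ~~~^^^^^^^^
  File "h.py", line 8, in ray
    v=np.array(m["rotation"])@np.array([*s,1]); return np.array(m["eye"]),v/np.linalg.norm(v)
      ~~~~~~~~~~~~~~~~~~~~~~~^~~~~~~~~~~~~~~~~
ValueError: matmul: Input operand 1 has a mismatch in its core dimension 0, with gufunc signature (n?,k),(k,m?)->(n?,m?) (size 3 is different from 4)
```

Rotation is a quaternion; convert it.

```bash
sed -i 's/np.array(m\["rotation"\])/quat(m["rotation"]).as_matrix()/' h.py
python3 - <<'E'
from h import *
np.set_printoptions(precision=1,suppress=True)
Z=dict(rest_post=80,rest_pivot=50,dial_grip=108,stone=80,sharpener=0,jar_a=0,cup_a=0,spool_a=0,plier_a=0)
for c in("top","side"):
    im=capture(c);cv2.imwrite(f"pics/{c}0.png",im[:,:,::-1]);print(c,camera_model(c)["eye"])
    for n,z in Z.items():
        for d in spot_point(c,n)[:2]: print(c,n,round(d["score"],2),np.array(d["xy"]),onz(c,d["xy"],z))
E
```

```text
top [ 397.2    1.  1183.4]
top rest_post 0.7 [321.2 207.7] [521.9  13.2  80. ]
top rest_post 0.57 [317.  173.8] [610.5  24.4  80. ]
top rest_pivot 0.94 [293.3 206.6] [528.   87.2  50. ]
top dial_grip 0.81 [335.  171.1] [612.1 -21.7 108. ]
top dial_grip 0.5 [392.5 147.1] [ 675.  -168.8  108. ]
top stone 0.8 [297.  168.5] [624.4  76.6  80. ]
top stone 0.32 [340.7 266.1] [374.  -36.6  80. ]
top sharpener 0.57 [318.1 172.4] [629.9  23.1   0. ]
top jar_a 0.5 [390.9 149.7] [ 695.4 -181.2    0. ]
top jar_a 0.48 [397.1 170.5] [ 635.8 -197.2    0. ]
top cup_a 0.56 [247.  202.9] [543.6 219.5   0. ]
top spool_a 0.6 [341.8 265.3] [374.4 -42.3   0. ]
top spool_a 0.53 [287.4 268.3] [365.7 104.8   0. ]
top plier_a 0.79 [250.9 251.1] [411.3 205.2   0. ]
side [ 55.7  25.5 910.3]
side rest_post 0.56 [317.9 215.8] [517.3   7.8  80. ]
side rest_pivot 0.7 [283.2 217. ] [530.9  84.   50. ]
side rest_pivot 0.67 [307.1 188.9] [604.8  31.4  50. ]
side dial_grip 0.74 [330.6 168.7] [620.9 -20.8 108. ]
side dial_grip 0.69 [281.7 217.1] [498.6  83.2 108. ]
side stone 0.58 [288.4 172.6] [629.6  73.9  80. ]
side stone 0.51 [271.7 294.7] [342.4  98.8  80. ]
side sharpener 0.74 [305.3 190.3] [632.7  36.1   0. ]
side jar_a 0.75 [394.6 164.8] [ 709.5 -189.4   -0. ]
side jar_a 0.55 [403.9 188.8] [ 637.4 -205.     0. ]
side cup_a 0.81 [224.1 224.5] [538.5 223.9   0. ]
side spool_a 0.61 [273.6 292.7] [374.4 102.    0. ]
side spool_a 0.51 [341.9 294.9] [369.4 -43.4   0. ]
side plier_a 0.91 [233.3 270.1] [425.7 192.4   0. ]
side plier_a 0.28 [391.4 167.8] [ 700.1 -180.4    0. ]
```

View pics/top0.png

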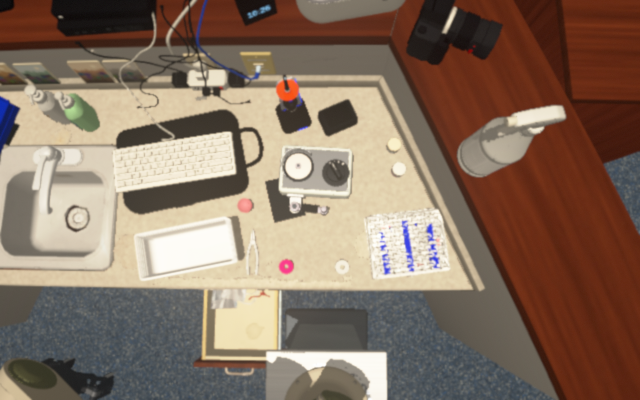

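View pics/side0.png

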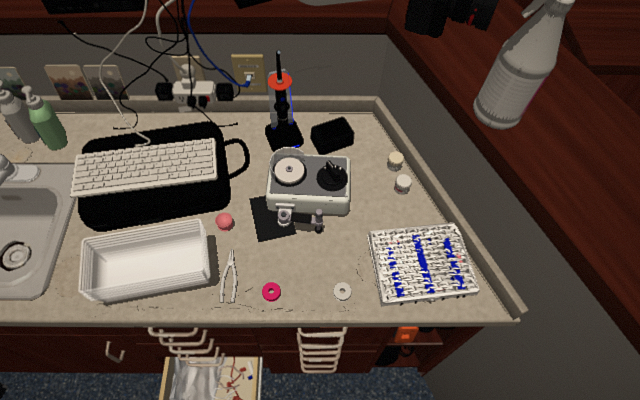

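The top view shows the sharpener at (316,172), with the stone at (297,167), the dial at (337,171), the pivot at (295,206) and the post at (322,209). The side view agrees. I'll move above it and refine with the wrist camera.

```bash
cat >> h.py <<'E'
np.set_printoptions(precision=3,suppress=True)
def go(pos,xang):
    "tool-frame shift (cm) and rotvec to reach pos pointing down with tool x at angle xang"
    s=sense();r=quat(s["ee_rot"]);x=np.array([np.cos(xang),np.sin(xang),0]);z=np.array([0,0,-1.])
    t=R.from_matrix(np.stack([x,np.cross(z,x),z],1))
    print(s["time_s"],"shift",r.inv().apply(np.array(pos)-s["eef_pos"])/10,"rot",(r.inv()*t).as_rotvec())
E
python3 -c "
from h import *
go([480,20,280],3.05)
m=camera_model('wrist');s=sense();r=quat(s['ee_rot']);print(r.inv().apply(np.array(m['eye'])-s['eef_pos']),(r.inv()*quat(m['rotation'])).as_matrix())"
```

```text
1.1 shift [-45.282 -36.461  -3.17 ] rot [-0.     0.    -0.207]
[  68.084   -0.584 -125.822] [[ 0.    -0.964 -0.267]
 [ 1.     0.     0.001]
 [-0.001 -0.267  0.964]]
```

Emit:
{"api": "step_arm", "payload": {"commands": "0.5 -45.3 -36.5 -3.2 0 0 -0.207;0.5 -45.3 -36.5 -3.2 0 0 -0.207;0.5 -45.3 -36.5 -3.2 0 0 -0.207;0.5 -45.3 -36.5 -3.2 0 0 -0.207;0.5 -45.3 -36.5 -3.2 0 0 -0.207;0.5 -45.3 -36.5 -3.2 0 0 -0.207;0.5 -45.3 -36.5 -3.2 0 0 -0.207;0.5 -45.3 -36.5 -3.2 0 0 -0.207;0.5 -45.3 -36.5 -3.2 0 0 -0.207;0.5 -45.3 -36.5 -3.2 0 0 -0.207;0.5 -45.3 -36.5 -3.2 0 0 -0.207;0.5 -45.3 -36.5 -3.2 0 0 -0.207;0.5 -45.3 -36.5 -3.2 0 0 -0.207;0.5 -45.3 -36.5 -3.2 0 0 -0.207;0.5 -45.3 -36.5 -3.2 0 0 -0.207;0.5 -45.3 -36.5 -3.2 0 0 -0.207;0.5 -45.3 -36.5 -3.2 0 0 -0.207;0.5 -45.3 -36.5 -3.2 0 0 -0.207"}}

```text
time_s: 2.6
eef_pos: [479.5, 20.6, 280.4]
ee_rot: [-0.0, 0.045, 0.999, 0.0]
force: [-0.5, 0.3, 0.4]
grip_width: 0.498
grip_force: 0.0
```

```bash
cat > look.py <<'E'
from h import *
import sys
im=capture("wrist");cv2.imwrite(f"pics/{sys.argv[1]}.png",im[:,:,::-1])
for n,z in dict(rest_post=80,rest_pivot=50,dial_grip=108,stone=76,sharpener=0).items():
    for d in spot_point("wrist",n)[:2]: print(n,round(d["score"],2),np.array(d["xy"]),onz("wrist",d["xy"],z))
E
python3 look.py w1
```

```text
rest_post 0.86 [302.5 218.8] [520.38    6.477  80.   ]
rest_pivot 0.97 [369.2 213.8] [531.46   87.348  50.   ]
dial_grip 0.71 [282.2 307. ] [614.776 -25.638 108.   ]
dial_grip 0.41 [447.9 105.2] [410.21  157.232 108.   ]
stone 0.75 [365.7 301.6] [638.443  74.008  76.   ]
sharpener 0.79 [326.1 266.2] [624.307  28.483   0.   ]
```

View pics/w1.png

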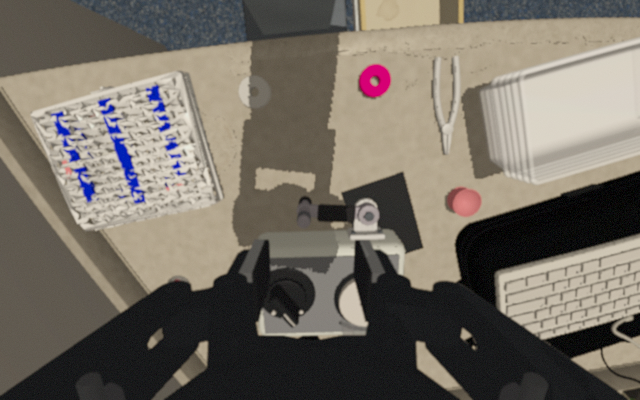

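The wrist view shows the post at (304,215), the pivot at (368,212), the dial at (287,298) and the stone's edge at (355,300). The networks agree, so I'll go over the post.

```bash
python3 -c "
from h import *
go([520,8,150],3.05)"
```

```text
2.9 shift [-4.106 -0.84  13.044] rot [-0.     0.     0.001]
```

Emit:
{"api": "step_arm", "payload": {"commands": "0.55 -4.1 -0.9 13 0 0 0;0.55 -4.1 -0.9 13 0 0 0;0.55 -4.1 -0.9 13 0 0 0;0.55 -4.1 -0.9 13 0 0 0;0.55 -4.1 -0.9 13 0 0 0;0.55 -4.1 -0.9 13 0 0 0"}}

```text
time_s: 3.4
eef_pos: [520.3, 7.0, 151.7]
ee_rot: [0.0, 0.046, 0.999, -0.0]
force: [-0.3, 0.2, 0.5]
grip_width: 0.549
grip_force: 0.0
```

```bash
python3 look.py w2; python3 -c "
from h import *
print(sense()['eef_pos'],proj('wrist',sense()['eef_pos']))
print(proj('wrist',[520,8,92]))"
```

```text
rest_post 0.63 [311.7 218.8] [519.794   6.781  80.   ]
rest_pivot 0.98 [414.9 213.6] [533.15   88.189  50.   ]
dial_grip 0.22 [311.2 219.5] [510.36   7.3  108.  ]
stone 0.86 [407.9 345.8] [636.809  74.872  76.   ]
sharpener 0.76 [342.6 292.1] [629.379  29.172   0.   ]
sharpener 0.34 [139.6 314.2] [ 638.907 -193.165    0.   ]
[520.319   6.892 151.684] [312.284 271.655]
[313.688 226.196]
```

View pics/w2.png

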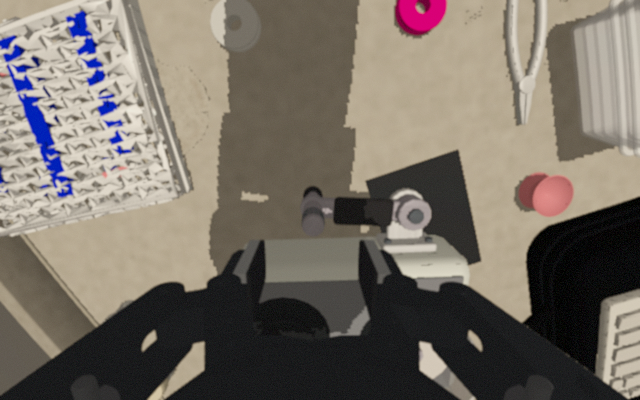

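The post's top is at (313,225) and its pivot at (414,213), exactly where projected. I'll descend and pinch.

Emit:
{"api": "step_arm", "payload": {"commands": "0.55 0 -0.1 3 0 0 0;0.55 0 -0.1 6.9 0 0 0;0.55 0 -0.1 6.9 0 0 0;0.55 0 -0.1 6.9 0 0 0;0 0 -0.1 6.9 0 0 0;0 0 -0.1 6.9 0 0 0;0 0 -0.1 6.9 0 0 0;0 0 -0.1 6.9 0 0 0;0 0 -0.1 6.9 0 0 0;0 0 -0.1 6.9 0 0 0", "newtons": 25}}

```text
time_s: 4.53
eef_pos: [521.2, 7.3, 83.5]
ee_rot: [0.002, 0.046, 0.999, 0.001]
force: [1.7, 12.1, 5.8]
grip_width: 0.164
grip_force: 26.1
```

Run:
```python
from h import *
s=sense();print(s["time_s"],s["eef_pos"],s["force"],s["grip_width"])
go([520,8,82],3.05)
c=np.array([528,84.5]);p=np.array(s["eef_pos"])[:2];print(p-c,np.hypot(*(p-c)))
r=quat(s["ee_rot"])
v=np.array([*(p-c),0]);v*=78/np.linalg.norm(v)
for d in np.arange(0.1,1.51,.1):
    w=R.from_rotvec([0,0,-d]).apply(v)-v
    print("%.1f"%d,np.round(r.inv().apply(w)/10,2))
```

```text
4.5333 [521.223   7.329  83.524] [ 1.668 12.088  5.775] 0.16442097162904026
4.5333 shift [0.129 0.055 0.152] rot [ 0.002  0.004 -0.   ]
[ -6.777 -77.171] 77.46817782105484
0.1 [ 0.78  0.04 -0.  ]
0.2 [ 1.55  0.15 -0.01]
0.3 [ 2.31  0.34 -0.01]
0.4 [ 3.04  0.6  -0.01]
0.5 [ 3.74  0.94 -0.01]
0.6 [ 4.41  1.34 -0.02]
0.7 [ 5.03  1.81 -0.02]
0.8 [ 5.61  2.34 -0.02]
0.9 [ 6.12  2.92 -0.02]
1.0 [ 6.58  3.56 -0.02]
1.1 [ 6.97  4.23 -0.02]
1.2 [ 7.29  4.94 -0.02]
1.3 [ 7.54  5.68 -0.02]
1.4 [ 7.71  6.44 -0.02]
1.5 [ 7.81  7.21 -0.02]
```

Emit:
{"api": "step_arm", "payload": {"commands": "0 0.39 0.06 0 0 0 0.05;0 0.78 0.09 0 0 0 0.1;0 1.17 0.14 0 0 0 0.15;0 1.55 0.2 0 0 0 0.2;0 1.93 0.28 0 0 0 0.25;0 2.31 0.38 0 0 0 0.3;0 2.68 0.5 0 0 0 0.35;0 3.04 0.64 0 0 0 0.4;0 3.4 0.8 0 0 0 0.45;0 3.74 0.98 0 0 0 0.5;0 3.74 0.98 0 0 0 0.5"}}

```text
time_s: 5.45
eef_pos: [485.9, 20.8, 83.6]
ee_rot: [0.004, 0.293, 0.956, 0.002]
force: [11.2, 14.5, -0.3]
grip_width: 0.163
grip_force: 25.8
```

```bash
cat > arc.py <<'E'
from h import *
s=sense();r=quat(s["ee_rot"]);c=np.array([528,84.5]);p=np.array(s["eef_pos"])[:2]-c
print(s["force"],"in tool",r.inv().apply(s["force"]),s["wrist_torque"],"radius",np.hypot(*p),"ang",np.arctan2(p[1],p[0]),s["grip_width"],s["eef_pos"])
v=np.array([*p,0]);v*=78/np.linalg.norm(v)
for d in np.arange(0.1,1.11,.1): print("%.1f"%d,np.round(r.inv().apply(R.from_rotvec([0,0,-d]).apply(v)-v)/10,2))
E
python3 arc.py
```

```text
[11.192 14.46  -0.331] in tool [-1.167 18.246  0.454] [ 2.221 -1.548  0.123] radius 76.33997734305811 ang -2.155321767694363 0.16345641918804643 [485.875  20.834  83.558]
0.1 [ 0.78  0.03 -0.  ]
0.2 [ 1.55  0.14 -0.01]
0.3 [ 2.31  0.32 -0.01]
0.4 [ 3.04  0.58 -0.01]
0.5 [ 3.75  0.92 -0.02]
0.6 [ 4.42  1.32 -0.02]
0.7 [ 5.04  1.78 -0.02]
0.8 [ 5.62  2.31 -0.02]
0.9 [ 6.14  2.89 -0.02]
1.0 [ 6.6   3.52 -0.01]
1.1 [ 6.99  4.19 -0.01]
```

Emit:
{"api": "step_arm", "payload": {"commands": "0 0.38 0.16 0 0 0 0.05;0 0.77 0.18 0 0 0 0.1;0 1.15 0.23 0 0 0 0.15;0 1.52 0.29 0 0 0 0.2;0 1.9 0.37 0 0 0 0.25;0 2.27 0.46 0 0 0 0.3;0 2.63 0.58 0 0 0 0.35;0 2.98 0.72 0 0 0 0.4;0 3.33 0.88 0 0 0 0.45;0 3.68 1.05 0 0 0 0.5;0 4.01 1.24 0 0 0 0.55;0 4.34 1.44 0 0 0 0.6;0 4.64 1.66 0 0 0 0.65;0 4.94 1.9 0 0 0 0.7;0 4.94 1.9 0 0 0 0.7"}}

```text
time_s: 6.7
eef_pos: [455.9, 63.1, 83.6]
ee_rot: [0.003, 0.603, 0.798, 0.003]
force: [8.6, 3.8, 1.3]
grip_width: 0.16
grip_force: 25.9
```

```bash
python3 arc.py
```

```text
[8.606 3.845 1.28 ] in tool [ 1.344  9.339 -1.206] [ 0.69  -1.119  0.142] radius 75.25841698453257 ang -2.8526856087372012 0.16049754118758855 [455.861  63.059  83.575]
0.1 [ 0.78  0.03 -0.  ]
0.2 [ 1.55  0.14 -0.  ]
0.3 [ 2.31  0.32 -0.  ]
0.4 [ 3.04  0.58 -0.  ]
0.5 [ 3.75  0.91 -0.  ]
0.6 [4.42 1.31 0.  ]
0.7 [5.05 1.77 0.  ]
0.8 [5.62 2.3  0.01]
0.9 [6.15 2.88 0.01]
1.0 [6.61 3.51 0.01]
1.1 [7.   4.18 0.02]
```

Emit:
{"api": "step_arm", "payload": {"commands": "0 0.38 0.08 0 0 0 0.05;0 0.76 0.11 0 0 0 0.1;0 1.14 0.15 0 0 0 0.15;0 1.52 0.21 0 0 0 0.2;0 1.8 0.27 0 0 0 0.24;0 1.8 0.27 0 0 0 0.24"}}

```text
time_s: 7.2
eef_pos: [452.9, 81.1, 83.5]
ee_rot: [0.002, 0.694, 0.72, 0.002]
force: [4.2, 3.9, 4.9]
grip_width: 0.162
grip_force: 26.1
```

```bash
python3 arc.py|head -1
```

```text
[4.207 3.883 4.903] in tool [ 3.723  4.382 -4.874] [ 0.613 -0.524  0.191] radius 75.16629046457601 ang -3.0962876988555155 0.16179792310832994 [452.911  81.096  83.536]
```

Emit:
{"api": "step_arm", "payload": {"commands": "0 0.3 0.03 0 0 0 0.04;0 0.6 0.05 0 0 0 0.08;0 0.6 0.05 0 0 0 0.08"}}

```text
time_s: 7.45
eef_pos: [452.9, 84.7, 83.5]
ee_rot: [0.003, 0.722, 0.692, 0.0]
force: [-0.4, -14.3, 7.0]
grip_width: 0.164
grip_force: 26.3
```

```bash
python3 arc.py|head -1
```

```text
[ -0.413 -14.308   6.998] in tool [-14.343   0.215  -6.936] [-2.408  0.015  0.021] radius 75.09005319798278 ang 3.1388564578578624 0.1639131877414303 [452.91   84.705  83.489]
```

Emit:
{"api": "step_arm", "payload": {"commands": "0.5 0.4 0.05 0 0 0 0.08;0.5 0.3 0.05 0 0 0 0.08;0.5 0.3 0.05 0 0 0 0.08;0.5 0.3 0.05 0 0 0 0.08;0.5 0.3 0.05 -3 0 0 0.08;0.5 0.3 0.05 -6 0 0 0.08;0.5 0.3 0.05 -10 0 0 0.08;0.5 0.3 0.05 -14 0 0 0.08;0.5 0.3 0.05 -14 0 0 0.08"}}

```text
time_s: 8.2
eef_pos: [454.2, 89.4, 228.5]
ee_rot: [0.004, 0.748, 0.664, 0.004]
force: [0.0, 0.1, 0.7]
grip_width: 0.498
grip_force: 0.0
```

```bash
python3 -c "
from h import *
go([540,-15,250],3.05)"
```

```text
8.2 shift [-9.34   9.784 -2.033] rot [ 0.01   0.009 -1.598]
```

Emit:
{"api": "step_arm", "payload": {"commands": "0.5 -9.3 9.8 -2 0 0 -1.6;0.5 -9.3 9.8 -2 0 0 -1.6;0.5 -9.3 9.8 -2 0 0 -1.6;0.5 -9.3 9.8 -2 0 0 -1.6;0.5 -9.3 9.8 -2 0 0 -1.6;0.5 -9.3 9.8 -2 0 0 -1.6;0.5 -9.3 9.8 -2 0 0 -1.6;0.5 -9.3 9.8 -2 0 0 -1.6;0.5 -9.3 9.8 -2 0 0 -1.6;0.5 -9.3 9.8 -2 0 0 -1.6;0.5 -9.3 9.8 -2 0 0 -1.6;0.5 -9.3 9.8 -2 0 0 -1.6;0.5 -9.3 9.8 -2 0 0 -1.6;0.5 -9.3 9.8 -2 0 0 -1.6;0.5 -9.3 9.8 -2 0 0 -1.6"}}

```text
time_s: 9.45
eef_pos: [537.7, -14.8, 241.4]
ee_rot: [0.0, 0.047, 0.999, 0.0]
force: [0.1, -0.6, 0.4]
grip_width: 0.499
grip_force: 0.0
```

```bash
python3 look.py w3; python3 -c "
import cv2
im=cv2.imread('pics/w3.png');cv2.imwrite('pics/w3b.png',cv2.resize(im[120:400,160:520],(792,616-24)))"
```

```text
rest_post 0.68 [411.3  90. ] [452.731  83.661  80.   ]
rest_pivot 0.88 [402.4 172.1] [533.356  82.563  50.   ]
dial_grip 0.63 [309.7 277.4] [615.65  -24.043 108.   ]
dial_grip 0.32 [409.8  18.1] [400.284  74.725 108.   ]
stone 0.8 [403.7 273.8] [639.213  75.37   76.   ]
stone 0.35 [273.8  33.8] [394.169 -34.97   76.   ]
sharpener 0.77 [350.7 240.6] [627.83   28.126   0.   ]
sharpener 0.41 [403.5 272.8] [681.844  97.13   -0.   ]
```

View pics/w3b.png

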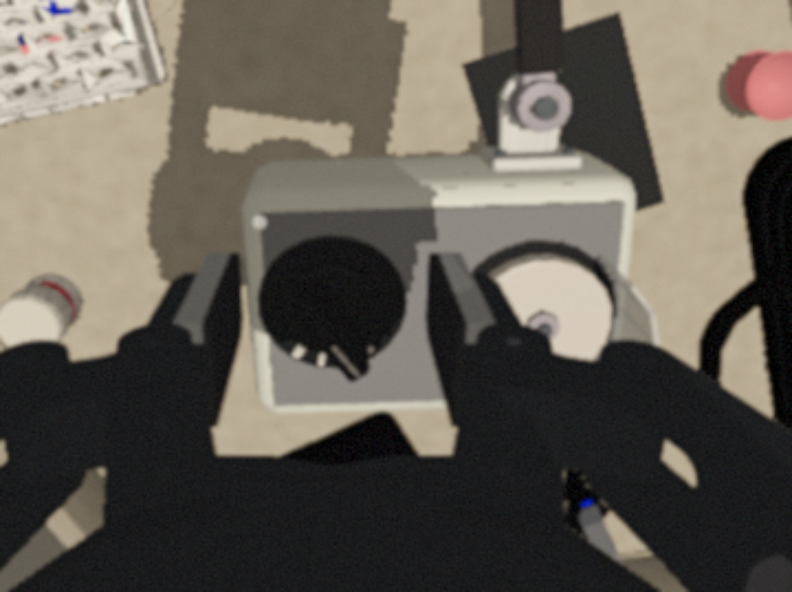

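```bash
python3 -c "
from h import *
f=lambda x,y:(160+x/2.2,120+y/2.114)
print('skirt',onz('wrist',f(333,302),86),onz('wrist',f(260,300),86),onz('wrist',f(407,300),86))
a=onz('wrist',f(335,347),118);b=onz('wrist',f(356,379),118);print(a,b,np.arctan2(*(b-a)[1::-1]))
D=np.array([615.5,-23.5])
for r in(-22,0,22):
  p=proj('wrist',[D[0]+r*np.cos(.52),D[1]+r*np.sin(.52),118]);print(r,(p[0]-160)*2.2,(p[1]-120)*2.114)
m=trace('wrist','dial_grip')[0];print(m['score'],m['rect'])
go([615.5,-23.5,150],3.14159+.52)
"
```

```text
skirt [611.579 -22.011  86.   ] [607.422 -55.702  86.   ] [613.747  12.336  86.   ]
[617.241 -21.692 118.   ] [634.186 -14.206 118.   ] 0.41599725962614936
-22 299.67065646172 306.71558290320746
0 330.34467657165567 343.8403321250484
22 359.8814614219453 379.48466578677727
0.71 [308.9, 271.7, 50.5, 56.6]
9.8 shift [-7.818 -0.153  9.13 ] rot [-0.     0.    -0.612]
```

The crop shows the dial at (333,302) with its pointer tip at (356,379), which matches the predicted (360,379). The rest is still out, with its post at world (453,84). I'll go above the dial.

Emit:
{"api": "step_arm", "payload": {"commands": "0.45 -7.8 -0.15 3 0 0 -0.61;0.45 -7.8 -0.15 6 0 0 -0.61;0.45 -7.8 -0.15 9.1 0 0 -0.61;0.45 -7.8 -0.15 9.1 0 0 -0.61;0.45 -7.8 -0.15 9.1 0 0 -0.61;0.45 -7.8 -0.15 9.1 0 0 -0.61;0.45 -7.8 -0.15 9.1 0 0 -0.61;0.45 -7.8 -0.15 9.1 0 0 -0.61"}}

```text
time_s: 10.47
eef_pos: [615.5, -23.4, 150.9]
ee_rot: [0.0, -0.255, 0.967, -0.0]
force: [-0.5, -0.2, -1.3]
grip_width: 0.452
grip_force: 0.0
```

```bash
python3 look.py w4; python3 -c "
from h import *
im=cv2.imread('pics/w4.png')
cv2.imwrite('pics/w4b.png',cv2.resize(im[160:360,200:440],(720,600)))
D=[615.5,-23.5]
for r in(-22,0,22):
  p=proj('wrist',[D[0]+r*np.cos(.52),D[1]+r*np.sin(.52),118]);print(r,(p-[200,160])*3)
print((proj('wrist',sense()['eef_pos'])-[200,160])*3,sense()['eef_pos'])
"
```

```text
rest_post 0.81 [580.   89.9] [452.528  83.494  80.   ]
rest_pivot 0.79 [488.3 183.7] [529.613  86.459  50.   ]
stone 0.86 [413.9 301.5] [634.164  77.809  76.   ]
sharpener 0.84 [352.5 227.6] [625.172  28.198   0.   ]
sharpener 0.75 [579.4  87. ] [408.586 138.064   0.   ]
-22 [332.62  139.457]
0 [332.954 251.516]
22 [333.268 355.552]
[333.676 335.415] [615.346 -23.401 150.564]
```

View pics/w4b.png

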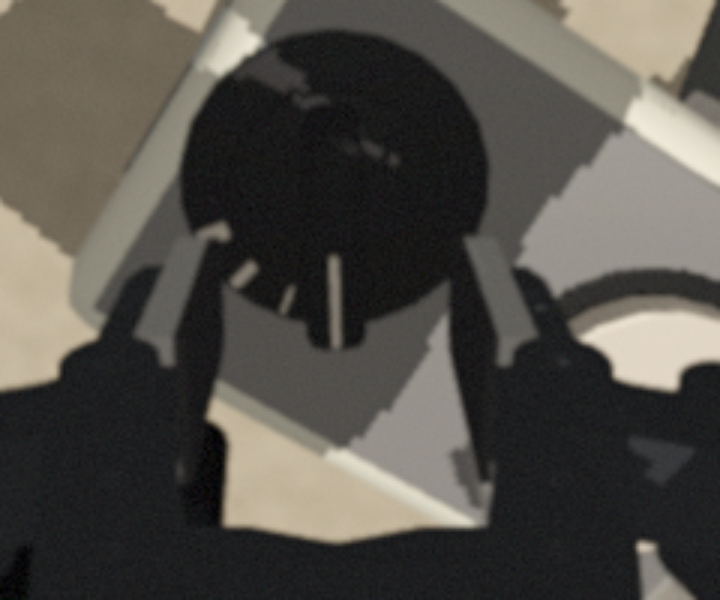

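The pointer line lies vertical at column 335, centred between the fingers. I'll descend and grip.

Emit:
{"api": "step_arm", "payload": {"commands": "0.45 0.1 0 2 0 0 0;0.45 0.1 0 4.15 0 0 0;0.45 0.1 0 4.15 0 0 0;0.45 0.1 0 4.15 0 0 0;0 0.1 0 4.15 0 0 0;0 0.1 0 4.15 0 0 0;0 0.1 0 4.15 0 0 0;0 0.1 0 4.15 0 0 0;0 0.1 0 4.15 0 0 0", "newtons": 60}}

```text
time_s: 11.52
eef_pos: [615.2, -24.1, 110.4]
ee_rot: [0.001, -0.256, 0.967, -0.001]
force: [-0.9, 0.3, 5.9]
grip_width: 0.129
grip_force: 59.5
```

```bash
python3 -c "
from h import *
s=sense();r=quat(s['ee_rot']);print(r.inv().apply(s['force']),r.inv().apply(s['wrist_torque']),s['joints'])"
```

```text
[ 0.565  0.707 -5.919] [-0.023  0.136 -0.079] [-0.229  0.638  1.375 -0.     1.126 -2.318]
```

Emit:
{"api": "step_arm", "payload": {"commands": "0 0 0 0 0 0 0.1;0 0 0 0 0 0 0.2;0 0 0 0 0 0 0.3;0 0 0 0 0 0 0.4;0 0 0 0 0 0 0.5;0 0 0 0 0 0 0.6;0 0 0 0 0 0 0.6"}}

```text
time_s: 12.1
eef_pos: [615.0, -23.3, 110.4]
ee_rot: [0.001, 0.043, 0.999, 0.0]
force: [-1.8, 4.0, 7.6]
grip_width: 0.125
grip_force: 59.8
```

```bash
python3 -c "
from h import *
s=sense();r=quat(s['ee_rot']);print(r.inv().apply(s['force']),r.inv().apply(s['wrist_torque']),s['joints'],r.apply([1,0,0]))"
```

```text
[ 2.123  3.881 -7.608] [-0.59   0.316 -0.031] [-0.228  0.637  1.375  0.001  1.127 -1.713] [-0.996  0.087 -0.002]
```

Emit:
{"api": "step_arm", "payload": {"commands": "0 0 0 0 0 0 0.1;0 0 0 0 0 0 0.2;0 0 0 0 0 0 0.3;0 0 0 0 0 0 0.4;0 0 0 0 0 0 0.5;0 0 0 0 0 0 0.6;0 0 0 0 0 0 0.62;0 0 0 0 0 0 0.62;0 0 0 0 0 0 0.62"}}

```text
time_s: 12.85
eef_pos: [615.3, -22.4, 110.4]
ee_rot: [0.001, 0.344, 0.939, 0.001]
force: [1.0, 7.9, 6.3]
grip_width: 0.129
grip_force: 59.7
```

```bash
python3 look.py w5; python3 -c "
from h import *
s=sense();r=quat(s['ee_rot']);print(r.inv().apply(s['force']),r.inv().apply(s['wrist_torque']),s['joints'],r.apply([1,0,0]))
im=cv2.imread('pics/w5.png')
cv2.imwrite('pics/w5b.png',cv2.resize(im[160:360,200:440],(720,600)))"
```

```text
dial_grip 0.58 [312.4 271.3] [616.213 -23.549 108.   ]
stone 0.67 [473.4 155.7] [633.373  75.373  76.   ]
sharpener 0.96 [370.1 173.2] [625.117  29.632   0.   ]
[ 4.246  6.186 -5.963] [-1.029  0.772 -0.148] [-0.227  0.638  1.375  0.003  1.126 -1.098] [-0.764  0.645 -0.001]
```

View pics/w5b.png

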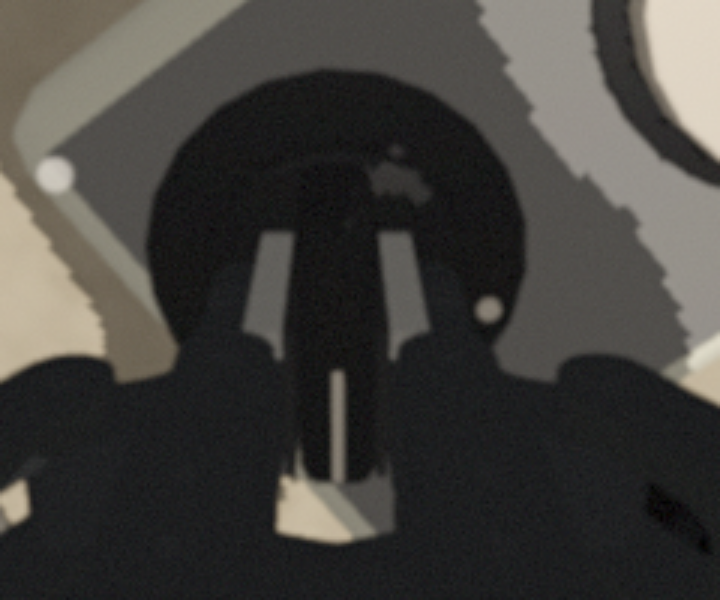

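```bash
python3 -c "
from h import *
for c in('top','side'):
  capture(c)
  for d in spot_point(c,'rest_post')[:2]: print(c,d['score'],onz(c,d['xy'],80))
s=sense();r=quat(s['ee_rot']);print(s['time_s'],r.inv().apply(s['wrist_torque']),s['grip_force'],s['dq'],r.apply([1,0,0]))"
```

```text
side 0.54 [453.668  82.124  80.   ]
13.35 [-1.08   0.754 -0.099] 59.679529666900635 [-0.001  0.001  0.    -0.     0.     0.002] [-0.764  0.645 -0.001]
```

The rest is still out. The dial is held steady at about 1.2 rad against roughly 0.1 Nm, so I'm handing it in.

```bash
python3 -c "
from rig import *
print(finish_job())"
```

```text
the job is handed in; nothing more can be done
None
```

I swung the hand rest out to its end stop, then turned the dial to the third mark and handed the job in while holding it there (about 1.22 rad by my estimate); the hand-in returned no verdict.

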